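# Lock a drill in its inspection cassette and snap the point guard on

### The job

Secure the drill that lies in the aluminium cassette: first swing the raised keeper bar down across its shank until the bar rests in the fork-shaped catch. Then pick up the clip-on guard by its rib, set it over the fluted cutting end with its end wall at the drill's point, and press it straight down until it snaps and sits fully home on the base plate. Finish while still pressing firmly down on the guard with the gripper (do not let go), with the keeper still closed and the other things on the granite plate left where they are.

Things in the scene. Friction and masses are not known exactly. Their poses are not given: they have to be found in the camera images.
- cassette: Aluminium drill cassette fixed on the granite plate (plate top at z = 50 mm). Base plate 170 x 84 x 12 mm. Origin: centre of its underside; x along the drill to its point, y left, z up. A 12 mm steel drill lies along x, axis 40 mm above the underside, from x = -79 (shank) to its point at x = +54 mm. Hinge ears at x = -55, y = -33 stand 55 mm high, the catch fork at x = -55, y = +33 stands 50 mm.
- keeper (a joint): Angle of the keeper bar (rad): 0 = closed, level across the drill and resting in the fork; grows as its free end rises; 1.57 = upright. It starts raised, 0.7 to 1.35. A stiff hinge: it stays where it is left and takes about 1.5 N at its free end to move.
- keeper_hinge (a point): Point on the keeper's hinge axis (x = -55, y = -33, z = 50 mm of the cassette), which runs along the cassette's x; this point's axes are the cassette's. The keeper is a flat steel bar 14 mm wide (x), 8 mm thick, reaching 82 mm from the hinge, its middle line through the axis; closed it points along the cassette's +y. A 3 mm ridge stands on the last 6 mm of its outer (upper) face.
- keeper_end (a point): Point in the keeper's middle line 75 mm from the hinge axis, near its free end; y points from the hinge to the free end, z out of its outer (upper when closed) face.
- guard_seat (a point): Where the centre of the guard's underside belongs: on the base plate at x = 38, y = 0, z = 12 mm of the cassette, same axes. Here under the cutting end is a plinth, 52 mm long (x), 32 mm wide (28 mm at its crest), its top 22 mm above this point. A sprung round-nosed plunger pokes 3 mm out of each long side, 8 mm above this point.
- guard_rib (a point): Centre of the grip rib of the loose guard, a grey plastic cover (70 to 130 g), upright at the start, 56 (x) x 46 (y) x 68 mm high. This point is 55 mm above its underside; x towards its end wall, z up. Open below; roof top 42 mm above the underside; on it the rib, 40 (x) x 14 (y) x 26 mm high. Side walls 3 mm thick, an inward bead along each foot. It goes on with x along the cassette's x.
- guard_end (a point): Middle of the guard's end wall: 26.5 mm along x from the guard's centre, 31 mm above its underside. This wall hangs from the roof to 25 mm above the underside and belongs beyond the drill's point; the opposite end is open, for the drill. Turned end for end, the wall strikes the drill and the guard cannot seat.
- guard_foot (a point): Centre of the guard's underside. Its beads pass the plinth's crest with 3 mm to spare on each side, farther down 1 mm. They meet the plungers 10 mm above home and push back with up to about 10 N; some 5 mm above home they snap past and the force drops. Home: the walls stand on the base plate, this point at guard_seat.
- loupe: Bystander: black loupe, 38 mm across, 34 mm high. Origin under its centre.
- drill_box: Bystander: grey plastic drill box 85 x 18 x 16 mm. Origin under its centre.
- lens_cap: Bystander: black lens cap, 48 mm across, 10 mm high. Origin under its centre.
- gauge_block: Bystander: steel gauge block 35 x 22 x 9 mm. Origin under its centre.
- blank_tray: Bystander: black tray 100 x 70 x 13 mm of white drill blanks. Origin under its centre.
- screwdriver: Bystander: small screwdriver, 130 mm long, lying.
- indicator: Bystander: small dial gauge, 48 mm across, 17 mm high, with a 46 mm stem along its x. Origin under the dial's centre.
Things that resemble listed ones, but are neither listed nor needed, are in the scene too. What is shaped like the part that bears guard_rib but blue or pink is not meant.

How it is judged:
By the outcome, as a careful person would: the job done as asked, in the order asked, and still so for the second after the job is handed in, while the arm keeps its last pose, push and grip.
It also fails if it takes over 54 s, if anything falls off the work surface, if the arm or the gripper's body presses on something with over 40 N, if the wrist force passes 120 N, or if a joint passes its speed limit or range.

### The arm

A 6-joint arm with a two-finger parallel gripper is mounted at the origin on the work surface. World frame = base frame: x ahead of the robot, y to its left, z up, the work surface at z = 0. Lengths are in m, angles in rad, forces in N, time in s.
With the tool pointing down it reaches from about 0.425 to 0.95 m from the base axis. Payload 3.5 kg.
Tool frame: the origin (TCP) lies midway between the tips of the shut fingers; the grasp point (between the pads) lies 19 mm behind it; z points along the fingers, y is the line along which they close (so a half turn about z gives the same grasp; the last joint's range is limited). The gripper opens to 85 mm and grips with 20 to 120 N. Pads are 22 mm wide; open, the fingers measure 114 mm over their backs; the gripper's body (76 mm by 85 mm) begins 54 mm behind the grasp point. The pads swing forward as they close: fully open they stand 13 mm farther back than shut.
Start: joints at [-0.15, 0.286, 1.577, -0, 1.279, -0.15], TCP at [0.675, 0, 0.231] pointing down, gripper open.
Joint ranges: [-2.77, 2.77], [-0.9, 2.22], [0.21, 2.48], [-1.53, 4.67], [0.24, 2.81], [-2.84, 2.84]. Speed limits (rad/s): [2.79, 2.79, 3.14, 3.14, 3.14, 3.14].

### API

Orientations are given as a unit quaternion [x, y, z, w].
In Python, from plant import ctrl, cams, order gives the robot as it stands.
- The arm moves only by the tool move_arm, never from a script. Its argument "plan" is one flat list of numbers, 7 for each row, row after row: the shift along the world's x, y, z in mm, then the turn, a rotation vector about the world's x, y, z in degrees, then the finger opening in mm, from 0 to 85.4. A call has 1 to 12 rows; each row shifts and turns the commanded pose from where the row before left it; what a row does not reach is not made up. A row lasts 1/10 s, in which the tool goes at most 50 mm and 8.59 degrees, less where a joint would pass 70% of its speed; a pose out of reach is approached as far as the arm can. A call is refused whole if a number of a shift passes 50 or a number of a turn 8.59, either way. A call with a gripper value outside its range is refused whole. The fingers move at their own pace and stop on an object; "newtons" is the grip in N (left out, the last holds). Time passes only in rows, so rows that do not move let the fingers close. It gives the time, the measured TCP pose, the force, the opening and the grip force at its end, in the units of the state.
- ctrl.get_state(): the state, without advancing time (a new reading comes with each control period).
- cams.read_camera(name): name is "scene" or "side" or "wrist"; returns a dict with "color" (420x560x3 uint8, red, green, blue), "fov_y" (degrees; the focal length in pixels is half the picture's height over the tangent of half this angle, whatever the lens; pixels are square), "cx", "cy" (the principal point, pixels), "origin" and "orientation" of the camera in the world; the wrist camera has in their place "T_tool_cam" (4x4, takes a point from camera to tool coordinates, whose origin is the TCP and whose axes are the flange's). Camera axes: x right, y up, looking along -z (the intrinsics and any distortion apply to the point x, -y, -z); pixel columns grow to the right and rows downward; lengths in m; the calibration is good to about 2 mm. A picture is of the moment at which its call begins: read the wrist's pose just before it. There is no depth.
- order.sign_off(): hands the job in; it is judged then, once.
The state is a dict: "time": time; "qpos": joint angles; "dq": joint speeds; "joint_efforts": joint torques, N m; "eef_pos": TCP position; "tcp_rot": TCP orientation; "contact_force": force on the tool from outside, world axes, zero at the start; "wrist_torque": the same for the moment, N m; "opening": opening from 0.0 (shut) to 1.0 (fully open); "finger_force": force on a finger pad.
Only numpy, scipy, OpenCV 4.12 (cv2) and the standard library are available. Lean on these libraries where they do the work, as an engineer would, in place of code of your own. Each camera call takes 0.05 s, during which the arm holds its last target. There are 200 camera calls.

## Working session

There is one attempt and no reset: what is moved stays moved. The work goes in short steps, Python scripts to look and compute and a tool call to move; the robot and the scene stay as the last step left them, time stands still between calls to the robot, and variables do not carry over. Pictures are saved under pics/ and viewed, at most 10 in all, crops included, and the job is handed in when it is done.

Besides the shell and the picture viewer there is one more tool, called by a JSON object that holds its "method" and its "body", one argument or row to a line. move_arm: Moves the arm, as the interface text tells. Its arguments: {"type":"object","properties":{"plan":{"type":"array","items":{"type":"number"}},"newtons":{"type":"number"}},"required":["plan"]}

```bash
ls; mkdir -p pics
cat > h.py <<'E'
import numpy as np, cv2
from scipy.spatial.transform import Rotation as R
from plant import ctrl, cams, order
def shot(name, path=None):
    s=ctrl.get_state(); d=cams.read_camera(name)
    if path: cv2.imwrite(path, d["color"][:,:,::-1])
    if name=="wrist":
        T=np.eye(4); T[:3,:3]=R.from_quat(s["tcp_rot"]).as_matrix(); T[:3,3]=s["eef_pos"]
        M=T@np.array(d["T_tool_cam"])
    else:
        M=np.eye(4); M[:3,:3]=R.from_quat(d["orientation"]).as_matrix(); M[:3,3]=d["origin"]
    d["M"]=M; d["f"]=d["color"].shape[0]/2/np.tan(np.radians(d["fov_y"])/2)
    return d
def ray(d,u,v):
    k=d.get("distortion"); 
    r=np.array([(u-d["cx"])/d["f"],-(v-d["cy"])/d["f"],-1.0]); r=d["M"][:3,:3]@r
    return d["M"][:3,3], r/np.linalg.norm(r)
def plane(d,u,v,z):
    o,r=ray(d,u,v); return o+r*(z-o[2])/r[2]
def proj(d,p):
    q=d["M"][:3,:3].T@(np.array(p)-d["M"][:3,3]); return np.array([d["cx"]+d["f"]*q[0]/-q[2], d["cy"]-d["f"]*q[1]/-q[2]])
def cross(*rs):
    A=sum(np.eye(3)-np.outer(r,r) for o,r in rs); b=sum((np.eye(3)-np.outer(r,r))@o for o,r in rs)
    return np.linalg.solve(A,b)
E
python3 - <<'E'
from h import *
import pickle
D={}
for n in ["scene","side","wrist"]:
    d=shot(n,f"pics/{n}0.png"); D[n]=d
    print(n,[ (k,v) for k,v in d.items() if k not in("color","M")], d["M"].round(3).tolist())
pickle.dump(D,open("D0.pkl","wb"))
print(ctrl.get_state())
E
```

```text
pics
scene [('fov_y', 45.15364481542177), ('cx', 281.75966539086033), ('cy', 207.70991451524188), ('origin', array([ 0.91980342, -0.60200314,  1.00234666])), ('orientation', array([0.31901193, 0.10125702, 0.2784979 , 0.90023182])), ('f', np.float64(505.06837829951667))] [[0.824, -0.437, 0.36, 0.92], [0.566, 0.641, -0.518, -0.602], [-0.005, 0.631, 0.776, 1.002], [0.0, 0.0, 0.0, 1.0]]
side [('fov_y', 46.25105780942165), ('cx', 273.2956030229683), ('cy', 207.5899440042868), ('origin', array([-0.31799016,  0.93332315,  0.85700995])), ('orientation', array([-0.17110975,  0.46125613,  0.81726636, -0.30006653])), ('f', np.float64(491.7308751169142))] [[-0.761, 0.333, -0.556, -0.318], [-0.648, -0.394, 0.651, 0.933], [-0.003, 0.857, 0.516, 0.857], [0.0, 0.0, 0.0, 1.0]]
wrist [('fov_y', 61.186092504479575), ('cx', 281.27424861650974), ('cy', 213.91647007345242), ('T_tool_cam', array([[ 1.37778264e-04,  9.46291001e-01,  3.23316135e-01,
         8.29944617e-02],
       [ 9.99999234e-01,  2.67439366e-04, -1.20888994e-03,
         1.45633873e-04],
       [-1.23042914e-03,  3.23316054e-01, -9.46290
[... 283 characters left out ...]
15, 'qpos': array([-1.50044102e-01,  2.87016033e-01,  1.57782941e+00,  1.74095774e-07,
        1.27861122e+00, -1.49954407e-01]), 'dq': array([ 0.00077036, -0.00116072, -0.00420391, -0.00101037,  0.00036113,
       -0.00062741]), 'joint_efforts': array([ 7.91554030e-04, -4.06602967e+01, -2.93140125e+01, -8.94972595e-05,
        3.96185191e-03, -2.97825103e-06]), 'eef_pos': array([6.74491365e-01, 7.67619057e-05, 2.30235146e-01]), 'tcp_rot': array([ 7.07138203e-01,  7.07074744e-01, -5.53074539e-04, -7.50156906e-04]), 'contact_force': array([ 0.7525474 , -0.05554984, -0.18207441]), 'wrist_torque': array([-0.00373357, -0.04195027, -0.01426528]), 'finger_force': 0.0, 'opening': 1.000571663612647}
```

View pics/scene0.png

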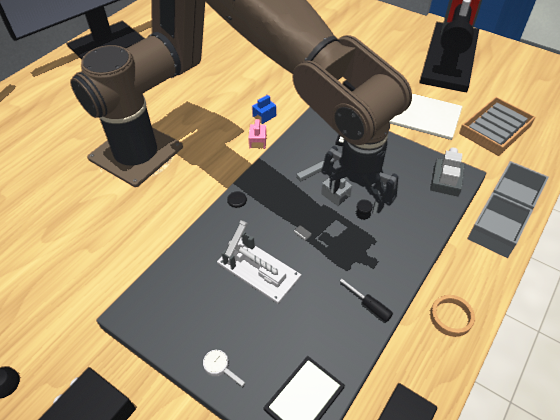

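View pics/side0.png

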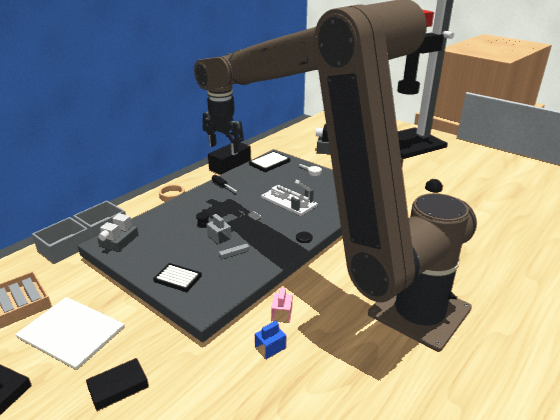

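View pics/wrist0.png

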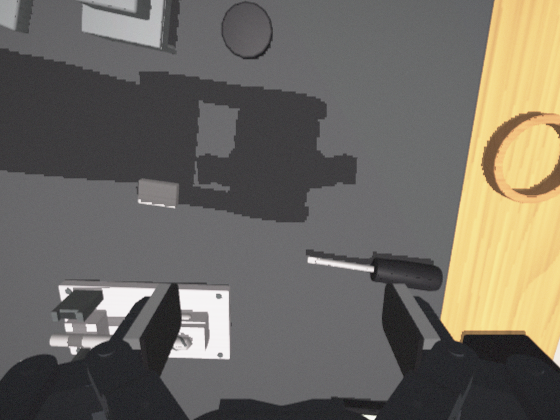

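Run:
```python
from h import *
import pickle
D=pickle.load(open("D0.pkl","rb"))
w=D["wrist"];s=D["scene"];e=D["side"]
P=lambda d,u,v,z:(plane(d,u,v,z)*1000).round(0)
for uv in [(62,282),(229,287),(229,358)]: print("W",P(w,*uv,.062))
for uv in [(218,264),(276,300),(299,272)]: print("S",P(s,*uv,.062))
print("guard S",P(s,337,190,.09),"E",P(e,218,230,.09))
for uv in [(83,32),(163,47)]: print("Wg",P(w,*uv,.092))
o=[c for c in (cross(ray(s,300,270),ray(e,313,200)),)]
i=np.hstack([cv2.resize(s["color"][150:330,190:390],(400,360),interpolation=2),cv2.resize(e["color"][160:270,170:340],(400,259),interpolation=2)]) if 0 else None
c1=cv2.resize(s["color"][215:305,210:310],(400,360),interpolation=2)
c2=cv2.resize(e["color"][170:215,255:325],(400,257),interpolation=2)
c3=cv2.resize(e["color"][195:250,190:260],(300,236),interpolation=2)
c4=cv2.resize(s["color"][170:210,310:370],(300,200),interpolation=2)
im=np.zeros((600,800,3),np.uint8); im[:360,:400]=c1; im[:257,400:]=c2; im[360:596,:300]=c3; im[360:560,400:700]=c4
cv2.imwrite("pics/crops.png",im[:,:,::-1])
```

```text
W [457. -95.  62.]
W [ 622. -101.   62.]
W [ 618. -188.   62.]
S [ 458. -185.   62.]
S [ 614. -186.   62.]
S [ 616. -102.   62.]
guard S [575. 127.  90.] E [549. 158.  90.]
Wg [533. 124.  92.]
Wg [589. 114.  92.]
```

View pics/crops.png

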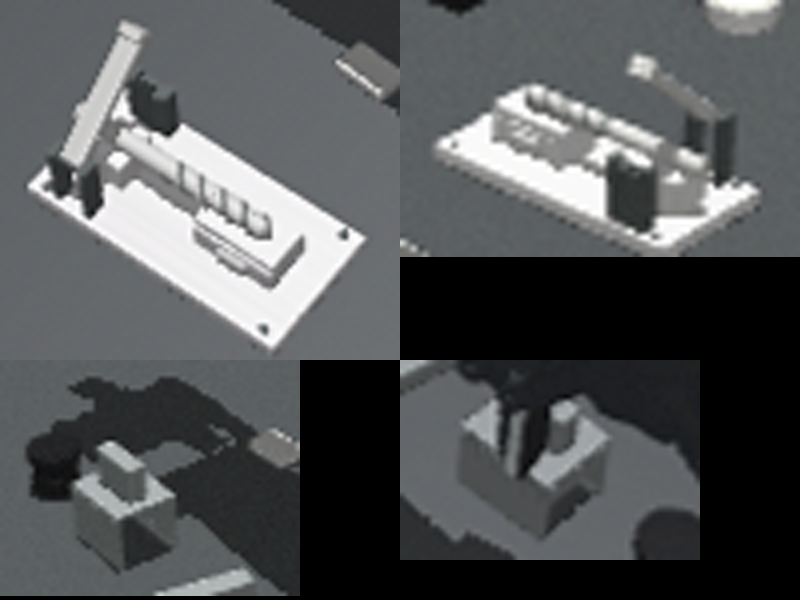

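{"method": "move_arm", "body": {
  "plan": [-27,-38,0,0,0,0,85,-27,-38,0,0,0,0,85,-27,-38,0,0,0,0,85,-27,-38,0,0,0,0,85,-27,-38,0,0,0,0,85,0,0,0,0,0,0,85,0,0,0,0,0,0,85]
}}

```text
time: 0.85
eef_pos: [0.5394, -0.1908, 0.2312]
tcp_rot: [0.708, 0.706, 0.0, -0.0]
contact_force: [0.4, -0.1, -0.8]
opening: 0.995
finger_force: 0.0
```

Run:
```python
from h import *
import pickle
D={n:shot(n) for n in ["scene","side","wrist"]}
pickle.dump(D,open("D1.pkl","wb"))
s=D["scene"];e=D["side"];w=D["wrist"]
c3=cv2.resize(e["color"][195:250,190:260],(350,275),interpolation=2)
c4=cv2.resize(s["color"][165:215,300:370],(385,275),interpolation=2)
im=np.zeros((600,800,3),np.uint8); im[:275,:350]=c3; im[:275,400:785]=c4; 
im[275:,:433]=cv2.resize(w["color"],(433,325),interpolation=cv2.INTER_AREA)
cv2.imwrite("pics/b.png",im[:,:,::-1]); print(ctrl.get_state()["eef_pos"])
```

```text
[ 0.54044389 -0.18908077  0.23115784]
```

View pics/b.png

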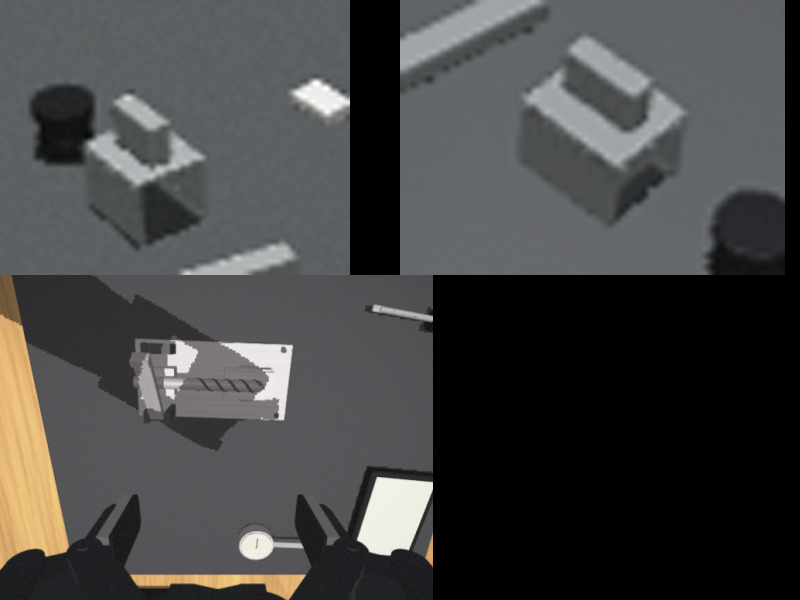

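Run:
```python
from h import *
import pickle
D0=pickle.load(open("D0.pkl","rb"));D1=pickle.load(open("D1.pkl","rb"))
def quad(d,c,thr,win=60):
    g=cv2.cvtColor(d["color"],cv2.COLOR_RGB2GRAY); m=np.zeros_like(g); u,v=c
    m[v-win:v+win,u-win:u+win]=(g[v-win:v+win,u-win:u+win]>thr)
    cs=cv2.findContours(m,0,1)[0]; k=max(cs,key=cv2.contourArea)
    h=cv2.convexHull(k); 
    return cv2.approxPolyDP(h,3,True)[:,0]
for nm,D,n,c,w in [("s0",D0,"scene",(259,268),60),("e0",D0,"side",(290,200),40),("s1",D1,"scene",(259,268),60),("w0",D0,"wrist",(145,318),95),("w1",D1,"wrist",(276,135),130)]:
  for t in (110,150,190,215):
    q=quad(D[n],c,t,w)
    print(nm,t,[(tuple(p),(plane(D[n],*p,.062)*1000).round(0)[:2].tolist()) for p in q.tolist()])
im=np.zeros((600,800,3),np.uint8)
w=D1["wrist"]["color"]; im[:600,:]=cv2.resize(w[60:210,160:360],(800,600),interpolation=cv2.INTER_CUBIC)
cv2.imwrite("pics/c.png",im[:,:,::-1])
```

```text
s0 110 [((240, 220), [423.0, -60.0]), ((301, 274), [623.0, -103.0]), ((277, 303), [620.0, -190.0]), ((217, 263), [454.0, -184.0])]
s0 150 [((217, 261), [451.0, -180.0]), ((240, 247), [470.0, -122.0]), ((256, 246), [499.0, -99.0]), ((300, 275), [622.0, -107.0]), ((276, 301), [616.0, -188.0])]
s0 190 [((217, 261), [451.0, -180.0]), ((240, 247), [470.0, -122.0]), ((255, 246), [497.0, -100.0]), ((300, 275), [622.0, -107.0]), ((277, 301), [617.0, -187.0])]
s0 215 [((217, 261), [451.0, -180.0]), ((240, 248), [472.0, -124.0]), ((255, 246), [497.0, -100.0]), ((300, 274), [621.0, -105.0]), ((277, 301), [617.0, -187.0])]
e0 110 [((261, 194), [627.0, -110.0]), ((278, 184), [628.0, -199.0]), ((317, 205), [444.0, -171.0]), ((299, 215), [451.0, -87.0])]
e0 150 [((261, 195), [622.0, -105.0]), ((280, 185), [618.0, -198.0]), ((317, 203), [452.0, -181.0]), ((300, 213), [456.0, -99.0])]
e0 190 [((262, 194), [624.0, -112.0]), ((270, 190), [622.0, -150.0]), ((290, 201), [525.0, -136.0]), ((290, 208), [498.0, -102.0])]
e0 215 [((290, 207), [502.0, -107.0]), ((262, 195), [620.0, -107.0]), ((270, 190), [622
[... 1128 characters left out ...]
79, 290), [572.0, -104.0])]
w1 110 [((175, 83), [453.0, -99.0]), ((378, 90), [621.0, -104.0]), ((367, 187), [619.0, -187.0]), ((237, 182), [501.0, -183.0]), ((212, 175), [479.0, -176.0]), ((176, 98), [452.0, -111.0])]
w1 150 [((286, 88), [545.0, -103.0]), ((378, 91), [621.0, -105.0]), ((366, 187), [618.0, -187.0]), ((355, 187), [608.0, -187.0]), ((328, 162), [582.0, -165.0])]
w1 190 [((286, 88), [545.0, -103.0]), ((378, 92), [621.0, -106.0]), ((366, 186), [618.0, -187.0]), ((359, 186), [611.0, -187.0]), ((329, 161), [583.0, -164.0])]
w1 215 [((286, 89), [545.0, -104.0]), ((377, 91), [621.0, -105.0]), ((366, 186), [618.0, -187.0]), ((360, 186), [612.0, -187.0]), ((329, 160), [583.0, -163.0])]
```

View pics/c.png

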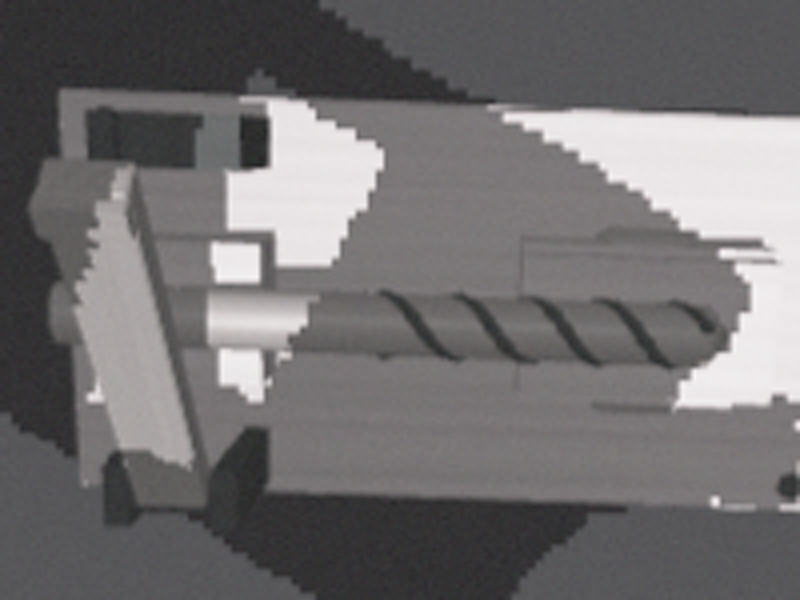

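Run:
```python
from h import *
import pickle
D0=pickle.load(open("D0.pkl","rb"));D1=pickle.load(open("D1.pkl","rb"))
p=cross(ray(D1["wrist"],191,101),ray(D0["scene"],242,221),ray(D0["side"],297,181))
p2=cross(ray(D1["wrist"],191,101),ray(D0["scene"],242,221))
h=np.array([.479,-.1743,.100])
for q in (p,p2):
    print((q*1000).round(1),[proj(D,q).round() for D in (D1["wrist"],D0["scene"],D0["side"])])
    d=q-h; print(np.degrees(np.arctan2(d[2],d[1])),np.hypot(d[1],d[2]))
for th in np.radians([50,60,70,75]):
    e=h+82e-3*np.array([.03*np.cos(th),np.cos(th),np.sin(th)])
    print(np.degrees(th),[proj(D,e).round() for D in (D1["wrist"],D0["scene"],D0["side"])])
```

```text
[ 483.2 -113.7  157.5] [array([183., 106.]), array([244., 221.]), array([297., 181.])]
43.49443368029906 0.08355462516070739
[ 483.1 -113.1  156.4] [array([184., 105.]), array([244., 222.]), array([297., 182.])]
42.637895357010706 0.083207752225674
50.0 [array([178., 120.]), array([241., 222.]), array([299., 179.])]
59.99999999999999 [array([175., 143.]), array([237., 223.]), array([302., 175.])]
70.0 [array([174., 167.]), array([233., 225.]), array([304., 172.])]
75.0 [array([173., 180.]), array([230., 227.]), array([306., 171.])]
```

{"method": "move_arm", "body": {
  "plan": [-15,12,-15,0,0,0,0,-15,12,-15,0,0,0,0,-15,12,-15,0,0,0,0,-15,12,-15,0,0,0,0,0,0,0,0,0,0,0,0,0,0,0,0,0,0,0,0,0,0,0,0,0,0,0,0,0,0,0,0],
  "newtons": 40
}}

```text
time: 1.8
eef_pos: [0.4814, -0.1427, 0.1726]
tcp_rot: [0.707, 0.707, 0.0, 0.001]
contact_force: [-0.8, 0.0, -0.2]
opening: 0.001
finger_force: 0.0
```

{"method": "move_arm", "body": {
  "plan": [0,0,-12,0,0,0,0,0,0,-12,0,0,0,0,0,2,-6,0,0,0,0,0,3,-6,0,0,0,0,0,3,-6,0,0,0,0,0,3,-6,0,0,0,0,0,3,-6,0,0,0,0,0,3,-6,0,0,0,0,0,2,-6,0,0,0,0,0,0,0,0,0,0,0]
}}

```text
time: 2.8
eef_pos: [0.4796, -0.1224, 0.1044]
tcp_rot: [0.707, 0.707, -0.0, -0.001]
contact_force: [-0.7, 0.1, 0.2]
opening: -0.002
finger_force: 0.0
```

{"method": "move_arm", "body": {
  "plan": [0,0,-1,0,0,0,0,0,0,-1,0,0,0,0,0,0,-1,0,0,0,0,0,0,0,0,0,0,0]
}}

```text
time: 3.2
eef_pos: [0.4799, -0.1226, 0.1039]
tcp_rot: [0.707, 0.707, -0.0, -0.001]
contact_force: [-4.4, 2.8, 9.9]
opening: 0.0
finger_force: 4.8
```

{"method": "move_arm", "body": {
  "plan": [0,0,45,0,0,0,0,0,0,45,0,0,8,85,11,33,4,0,0,8,85,11,33,4,0,0,8,85,11,33,4,0,0,8,85,11,33,4,0,0,8,85,11,33,4,0,0,8,85,10,33,4,0,0,8,85,10,33,4,0,0,8,85,10,33,4,0,0,8,85,0,0,0,0,0,8,85,0,0,0,0,0,0,85]
}}

```text
time: 4.4
eef_pos: [0.5649, 0.142, 0.2241]
tcp_rot: [0.086, 0.996, -0.0, -0.0]
contact_force: [0.3, -0.6, -0.1]
opening: 0.994
finger_force: 0.0
```

Run:
```python
from h import *
import pickle
D={n:shot(n) for n in ["scene","side","wrist"]}
pickle.dump(D,open("D2.pkl","wb"))
s=ctrl.get_state(); print(s["eef_pos"],s["qpos"].round(2))
im=np.zeros((600,800,3),np.uint8); im[:420,:560]=D["wrist"]["color"]
im[420:600,:240]=cv2.resize(D["scene"]["color"][215:305,200:320],(240,180),interpolation=2)
im[420:600,250:530]=cv2.resize(D["side"]["color"][165:225,250:343],(280,180),interpolation=2)
cv2.imwrite("pics/d.png",im[:,:,::-1])
```

```text
[0.56470626 0.14057425 0.2239703 ] [ 0.07  0.09  1.82 -0.    1.24 -1.32]
```

View pics/d.png

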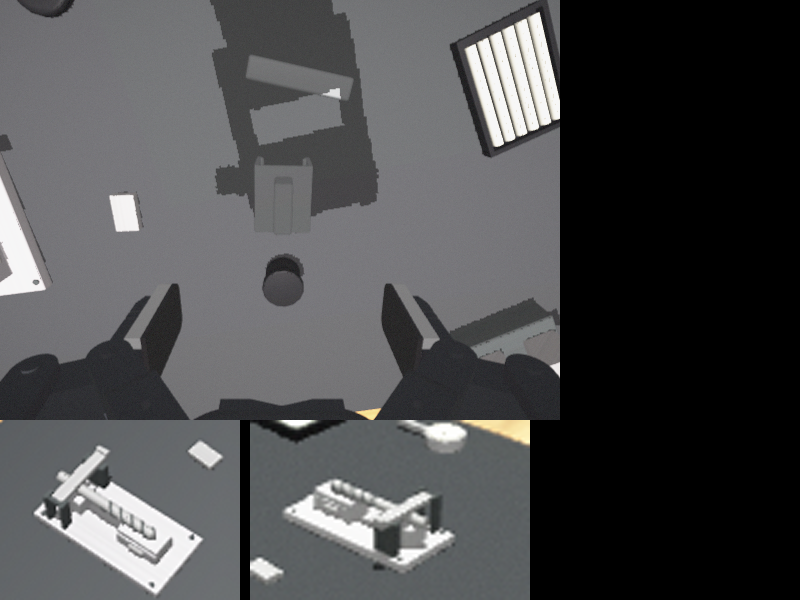

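Run:
```python
from h import *
import pickle
d=pickle.load(open("D2.pkl","rb"))["wrist"]
g=cv2.cvtColor(d["color"],cv2.COLOR_RGB2GRAY).astype(int)
for v in (185,200,215,228): print(v,g[v,248:320].tolist())
print("col283",g[150:245,283].tolist()); print("col264",g[150:245,264].tolist())
P=lambda u,v,z:(plane(d,u,v,z)*1000).round(1)
for n,u,v,z in [("bl",255,233,.092),("br",312,234,.092),("tl",255,165,.092),("tr",312,165,.092),("ribT",283.5,178,.118),("ribB",283.5,234,.118),("ribL",274.5,206,.118),("ribR",292.5,206,.118)]: print(n,P(u,v,z))
```

```text
185 [69, 71, 71, 74, 72, 74, 88, 112, 113, 112, 113, 112, 112, 113, 110, 116, 113, 111, 112, 115, 114, 109, 112, 112, 112, 109, 101, 108, 113, 110, 107, 111, 110, 112, 110, 112, 111, 110, 110, 109, 111, 114, 109, 109, 104, 109, 111, 111, 112, 112, 112, 114, 112, 109, 111, 110, 108, 113, 110, 111, 112, 109, 110, 103, 72, 70, 70, 71, 69, 70, 70, 71]
200 [111, 71, 70, 69, 70, 69, 84, 108, 112, 111, 112, 112, 111, 112, 113, 111, 111, 111, 111, 113, 112, 112, 110, 108, 109, 109, 103, 111, 113, 113, 110, 109, 110, 114, 107, 111, 110, 111, 112, 112, 111, 109, 111, 104, 104, 111, 111, 111, 111, 111, 112, 113, 111, 112, 111, 109, 109, 112, 112, 111, 111, 112, 106, 80, 69, 69, 73, 71, 71, 69, 74, 68]
215 [120, 123, 124, 123, 120, 113, 82, 110, 112, 109, 109, 110, 108, 109, 112, 110, 110, 110, 113, 109, 113, 112, 112, 112, 109, 104, 105, 108, 112, 112, 110, 111, 110, 111, 111, 111, 110, 113, 112, 109, 112, 110, 109, 105, 102, 109, 111, 107, 111, 109, 112, 109, 111, 109, 112, 112, 112, 114, 112, 113, 110, 109, 95, 71, 69, 73, 72, 81, 108, 124, 121, 123]
228 [119, 121, 122, 121, 121, 121, 108, 10
[... 742 characters left out ...]
 120, 122, 122, 120, 121, 122, 121, 123]
col264 [70, 68, 71, 71, 71, 70, 72, 69, 72, 69, 74, 74, 76, 76, 79, 103, 112, 115, 115, 112, 113, 112, 112, 113, 112, 113, 113, 112, 112, 110, 110, 114, 112, 110, 111, 113, 109, 113, 112, 109, 113, 113, 111, 113, 112, 112, 111, 111, 114, 112, 111, 112, 113, 110, 112, 111, 112, 111, 111, 112, 110, 110, 112, 111, 113, 110, 113, 111, 112, 112, 111, 111, 109, 110, 112, 111, 108, 112, 111, 110, 110, 110, 118, 121, 123, 119, 119, 122, 120, 122, 121, 122, 121, 123, 120]
bl [588.6 114.   92. ]
br [597.8 160.7  92. ]
tl [532.3 125.4  92. ]
tr [540.2 169.4  92. ]
ribT [540.5 146.5 118. ]
ribB [583.2 139.  118. ]
ribL [560.1 136.3 118. ]
ribR [562.5 149.4 118. ]
```

{"method": "move_arm", "body": {
  "plan": [0,2,-30,0,0,-1.5,40,0,0,-30,0,0,0,40,0,0,-30,0,0,0,40,0,0,-25,0,0,0,40,0,0,-10,0,0,0,40,0,0,-5,0,0,0,40,0,0,0,0,0,0,40]
}}

```text
time: 5.25
eef_pos: [0.5652, 0.1427, 0.0946]
tcp_rot: [0.101, 0.995, 0.0, 0.0]
contact_force: [0.3, -0.9, -0.1]
opening: 0.472
finger_force: 0.0
```

{"method": "move_arm", "body": {
  "plan": [0,0,0,0,0,0,5,0,0,0,0,0,0,5,0,0,0,0,0,0,5,0,0,0,0,0,0,5,0,0,0,0,0,0,5,0,0,0,0,0,0,5],
  "newtons": 80
}}

```text
time: 5.85
eef_pos: [0.5661, 0.143, 0.0959]
tcp_rot: [0.1, 0.995, 0.0, 0.001]
contact_force: [-0.8, -0.3, 6.1]
opening: 0.148
finger_force: 79.7
```

{"method": "move_arm", "body": {
  "plan": [0,0,15,0,0,0,5,0,0,30,0,0,0,5,0,0,25,0,0,0,5,1,-36,0,0,0,1.2,5,1,-36,0,0,0,1.2,5,1,-36,0,0,0,1.2,5,1,-36,0,0,0,1.2,5,1,-36,0,0,0,1.2,5,1,-36,0,0,0,1.2,5,1,-36,0,0,0,1.2,5,1,-35,0,0,0,1.3,5,0,0,0,0,0,0,5]
}}

```text
time: 7.05
eef_pos: [0.5728, -0.1476, 0.1646]
tcp_rot: [0.018, 1.0, -0.001, 0.0]
contact_force: [0.5, 0.4, -0.7]
opening: 0.141
finger_force: 78.7
```

Run:
```python
from h import *
import pickle
D={n:shot(n) for n in ["scene","side","wrist"]}
pickle.dump(D,open("D3.pkl","wb"))
s=ctrl.get_state(); print(s["eef_pos"],R.from_quat(s["tcp_rot"]).as_matrix().round(3).tolist(),s["opening"])
im=np.zeros((600,800,3),np.uint8); im[:420,:560]=D["wrist"]["color"]
im[420:600,:240]=cv2.resize(D["scene"]["color"][215:305,200:320],(240,180),interpolation=2)
im[420:600,250:530]=cv2.resize(D["side"]["color"][165:225,250:343],(280,180),interpolation=2)
cv2.imwrite("pics/e.png",im[:,:,::-1])
```

```text
[ 0.57254626 -0.14341149  0.1640894 ] [[-0.999, 0.032, -0.001], [0.032, 0.999, 0.001], [0.001, 0.001, -1.0]] 0.14448585243500153
```

View pics/e.png

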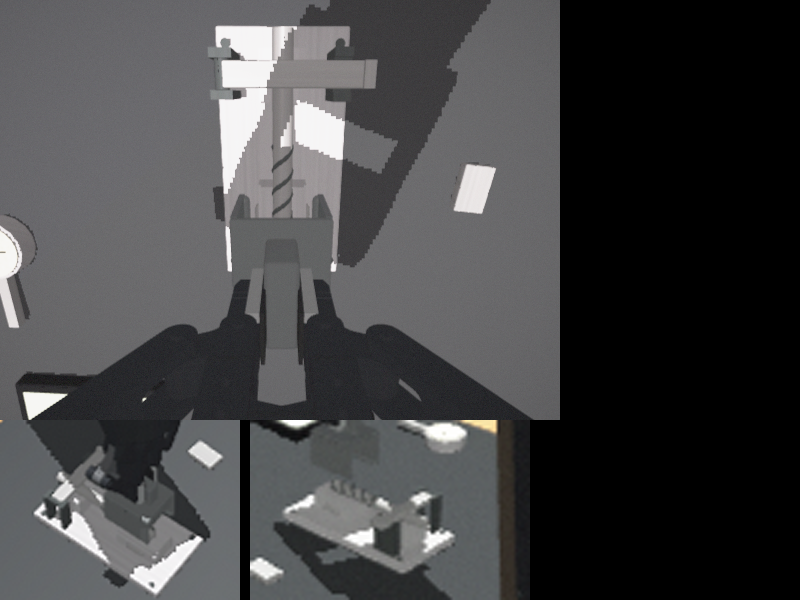

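Run:
```python
from h import *
import pickle
d=pickle.load(open("D3.pkl","rb"))["wrist"]
g=cv2.cvtColor(d["color"],cv2.COLOR_RGB2GRAY).astype(int)
for v in (95,180,200,210): print(v,g[v,262:302].tolist())
for v in (224,240): print(v,g[v,226:240].tolist(),g[v,326:340].tolist())
for v in (30,130,230): print(v,g[v,208:234].tolist(),g[v,328:356].tolist())
print("c250",g[210:228,250].tolist(),"c282top",g[18:34,240].tolist(), "c232", g[255:280,230].tolist(),"c334",g[255:280,334].tolist())
P=lambda u,v,z:(plane(d,u,v,z)*1000).round(1)
for n,u,v,z in [("TL",216,27,.062),("TR",350,27,.062),("BL",229,270,.062),("BR",337,270,.062),("gl",232,219,.1606),("gr",332,219,.1606),("gapl",241,219,.1606),("dr95",283,95,.09),("dr205",282,205,.09)]: print(n,P(u,v,z))
```

```text
95 [247, 245, 154, 153, 157, 155, 154, 155, 154, 147, 126, 115, 118, 122, 122, 124, 125, 129, 130, 133, 137, 135, 130, 129, 127, 126, 123, 123, 120, 117, 119, 144, 155, 153, 158, 155, 151, 152, 152, 152]
180 [126, 126, 125, 127, 128, 130, 127, 129, 128, 129, 126, 115, 121, 123, 125, 126, 127, 132, 133, 132, 127, 111, 89, 77, 72, 70, 74, 98, 111, 117, 122, 129, 129, 129, 125, 128, 129, 126, 127, 121]
200 [148, 145, 149, 148, 151, 148, 150, 150, 149, 147, 143, 112, 118, 124, 126, 126, 129, 131, 133, 133, 133, 129, 129, 126, 108, 84, 74, 71, 81, 119, 151, 154, 153, 152, 149, 149, 149, 148, 150, 149]
210 [147, 147, 147, 149, 150, 153, 150, 151, 153, 151, 143, 101, 74, 67, 67, 70, 67, 75, 104, 121, 133, 131, 131, 132, 129, 125, 123, 121, 114, 108, 133, 152, 155, 152, 151, 149, 149, 148, 149, 151]
224 [148, 147, 147, 127, 97, 97, 100, 100, 101, 101, 99, 99, 98, 100] [98, 101, 99, 101, 99, 99, 101, 125, 156, 151, 151, 150, 135, 58]
240 [207, 244, 245, 243, 176, 94, 102, 99, 101, 101, 100, 101, 101, 97] [99, 101, 101, 99, 102, 100, 119, 154, 153, 151, 150, 135, 66, 63]
30 [101, 103, 105, 102
[... 755 characters left out ...]
, 66, 62, 62, 61, 65]
c250 [123, 125, 126, 123, 124, 123, 123, 107, 89, 87, 95, 98, 101, 98, 100, 103, 102, 99] c282top [104, 106, 104, 104, 104, 103, 106, 131, 213, 242, 244, 245, 245, 245, 245, 245] c232 [241, 241, 242, 241, 231, 223, 234, 241, 243, 243, 243, 243, 244, 244, 245, 241, 186, 111, 108, 110, 109, 110, 107, 109, 110] c334 [151, 152, 150, 150, 149, 151, 152, 150, 153, 230, 244, 244, 244, 244, 244, 240, 189, 108, 107, 111, 106, 108, 108, 110, 104]
TL [ 449.8 -180.9   62. ]
TR [452.5 -97.7  62. ]
BL [ 618.2 -186.4   62. ]
BR [ 621.  -102.9   62. ]
gl [ 541.7 -165.2  160.6]
gr [ 543.2 -121.1  160.6]
gapl [ 541.8 -161.2  160.6]
dr95 [ 491.  -140.7   90. ]
dr205 [ 558.1 -143.5   90. ]
```

{"method": "move_arm", "body": {
  "plan": [2,0,-10,0,0,0,5,0,0,-10,0,0,0,5,0,0,-5,0,0,0,5,0,0,-5,0,0,0,5,0,0,-5,0,0,0,5,0,0,-5,0,0,0,5,0,0,0,0,0,0,5,0,0,0,0,0,0,5]
}}

```text
time: 8.0
eef_pos: [0.575, -0.144, 0.1243]
tcp_rot: [0.016, 1.0, 0.0, -0.0]
contact_force: [0.2, 0.2, -1.0]
opening: 0.147
finger_force: 78.7
```

Run:
```python
from h import *
import pickle
D={n:shot(n) for n in ["scene","side","wrist"]}
pickle.dump(D,open("D4.pkl","wb"))
s=ctrl.get_state(); print(s["eef_pos"],s["contact_force"].round(1),s["wrist_torque"].round(2))
im=np.zeros((600,800,3),np.uint8); im[:300,:400]=D["wrist"]["color"][100:400:1,80:480]
im[:300,400:]=cv2.resize(D["scene"]["color"][225:315,215:335],(400,300),interpolation=2)
im[300:600,:400]=cv2.resize(D["side"]["color"][155:230,245:345],(400,300),interpolation=2)
cv2.imwrite("pics/f.png",im[:,:,::-1])
```

```text
[ 0.57526414 -0.14416285  0.12478306] [-0.   0.1 -1.6] [-0.06  0.01  0.03]
```

View pics/f.png

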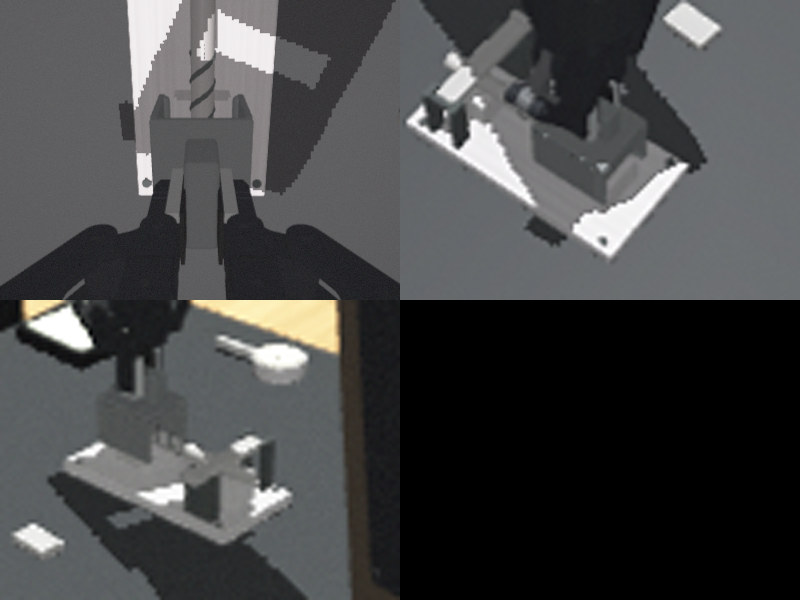

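Run:
```python
from h import *
import pickle
D=pickle.load(open("D4.pkl","rb")); d=D["wrist"]; s=D["scene"]
g=cv2.cvtColor(d["color"],cv2.COLOR_RGB2GRAY).astype(int)
P=lambda d,u,v,z:(plane(d,u,v,z)*1000).round(1)
print("col250",g[208:232,250].tolist(),g[208:232,310].tolist()); print("plate",g[285:302,220].tolist(),g[285:302,342].tolist())
for v in (222,232): print(g[v,224:240].tolist(),g[v,324:342].tolist())
for v in (130,200,270): print(v,g[v,200:226].tolist(),g[v,338:364].tolist())
for v in (218,219,220): print(v,P(d,281.3,v,.121))
for v in (294,295): print(v,P(d,220,v,.062),P(d,342,v,.062))
print("scene corner",P(s,277.1,285.9,.079), "plate corners",P(s,300,274.3,.062),P(s,277,301,.062))
```

```text
col250 [115, 109, 109, 111, 109, 111, 112, 108, 113, 97, 80, 80, 85, 87, 90, 90, 88, 88, 85, 88, 90, 85, 86, 88] [134, 134, 132, 134, 136, 135, 134, 133, 134, 116, 87, 76, 85, 87, 89, 89, 92, 89, 90, 87, 88, 88, 86, 90]
plate [236, 237, 237, 237, 235, 235, 235, 235, 236, 219, 151, 98, 96, 95, 97, 96, 94] [133, 132, 133, 134, 133, 130, 135, 213, 234, 234, 199, 123, 91, 96, 96, 96, 93]
[129, 130, 131, 135, 128, 99, 85, 89, 88, 87, 87, 89, 90, 88, 88, 89] [89, 87, 90, 89, 87, 86, 87, 87, 84, 104, 128, 132, 133, 134, 135, 136, 132, 133]
[130, 133, 135, 132, 132, 125, 83, 86, 87, 88, 88, 87, 88, 89, 90, 89] [89, 87, 88, 88, 89, 90, 88, 85, 92, 119, 134, 132, 134, 133, 133, 134, 132, 137]
130 [96, 95, 98, 98, 95, 97, 97, 96, 142, 224, 234, 239, 237, 239, 238, 236, 234, 234, 234, 236, 237, 238, 237, 237, 238, 239] [238, 228, 133, 132, 133, 131, 135, 136, 137, 135, 132, 136, 131, 133, 137, 134, 132, 122, 89, 55, 55, 55, 51, 57, 57, 52]
200 [96, 96, 95, 96, 91, 78, 73, 79, 95, 97, 96, 99, 120, 193, 233, 239, 239, 230, 135, 132, 129, 131, 131, 133, 132, 132] [134, 135, 134, 138, 134, 134, 136, 138, 135, 136, 136, 130, 125, 94, 55, 54, 57, 54, 59, 56, 53, 56, 56, 58, 53, 53]
270 [98, 97, 98, 95, 96, 96, 95, 95, 97, 97, 95, 94, 99, 99, 94, 93, 106, 163, 230, 238, 236, 237, 237, 236, 234, 235] [133, 136, 137, 133, 135, 134, 131, 123, 97, 58, 56, 51, 53, 56, 56, 53, 57, 54, 53, 53, 50, 56, 53, 56, 53, 54]
218 [ 544.7 -143.4  121. ]
219 [ 545.2 -143.4  121. ]
220 [ 545.7 -143.5  121. ]
294 [ 618.2 -186.7   62. ] [ 620.8 -105.4   62. ]
295 [ 619.  -186.7   62. ] [ 621.5 -105.3   62. ]
scene corner [ 602.7 -165.    79. ] plate corners [ 621.5 -105.3   62. ] [ 617.3 -186.7   62. ]
```

{"method": "move_arm", "body": {
  "plan": [-1,0,-2,0,0,0,5,0,0,-2,0,0,0,5,0,0,-2,0,0,0,5,0,0,-2,0,0,0,5,0,0,-2,0,0,0,5,0,0,0,0,0,0,5],
  "newtons": 100
}}

```text
time: 8.75
eef_pos: [0.5751, -0.144, 0.1164]
tcp_rot: [0.016, 1.0, -0.0, 0.001]
contact_force: [-2.1, 1.3, 5.7]
opening: 0.136
finger_force: 103.0
```

{"method": "move_arm", "body": {
  "plan": [0,0,-2,0,0,0,5,0,0,-2,0,0,0,5,0,0,-2,0,0,0,5,0,0,0,0,0,0,5]
}}

```text
time: 9.15
eef_pos: [0.574, -0.144, 0.108]
tcp_rot: [0.016, 1.0, -0.0, 0.0]
contact_force: [0.4, -0.8, 1.0]
opening: 0.132
finger_force: 102.0
```

{"method": "move_arm", "body": {
  "plan": [0,0,-1,0,0,0,5,0,0,-1,0,0,0,5,0,0,-1,0,0,0,5,0,0,-1,0,0,0,5,0,0,0,0,0,0,5,0,0,0,0,0,0,5]
}}

```text
time: 9.75
eef_pos: [0.5743, -0.1441, 0.1078]
tcp_rot: [0.016, 1.0, 0.0, -0.0]
contact_force: [-6.2, 2.5, 16.0]
opening: 0.136
finger_force: 104.3
```

{"method": "move_arm", "body": {
  "plan": [0,0,-1,0,0,0,5,0,0,-1,0,0,0,5,0,0,0,0,0,0,5,0,0,0,0,0,0,5]
}}

```text
time: 10.15
eef_pos: [0.5744, -0.1442, 0.1078]
tcp_rot: [0.015, 1.0, 0.0, -0.001]
contact_force: [-10.0, 5.0, 23.9]
opening: 0.136
finger_force: 105.4
```

Run:
```python
from h import *
D={n:shot(n) for n in ["scene","side","wrist"]}
s=ctrl.get_state(); print(s["eef_pos"],s["contact_force"].round(1),s["wrist_torque"].round(2),s["finger_force"])
im=np.zeros((600,800,3),np.uint8); im[:300,:400]=D["wrist"]["color"][60:360,80:480]
im[:300,400:]=cv2.resize(D["scene"]["color"][225:315,215:335],(400,300),interpolation=2)
im[300:600,:400]=cv2.resize(D["side"]["color"][155:230,245:345],(400,300),interpolation=2)
im[300:600,400:]=cv2.resize(D["side"]["color"],(400,300),interpolation=cv2.INTER_AREA)
cv2.imwrite("pics/g.png",im[:,:,::-1])
```

```text
[ 0.57439605 -0.14419336  0.10783813] [-9.7  3.7 23.7] [0.98 1.73 0.01] 105.4143762588501
```

View pics/g.png

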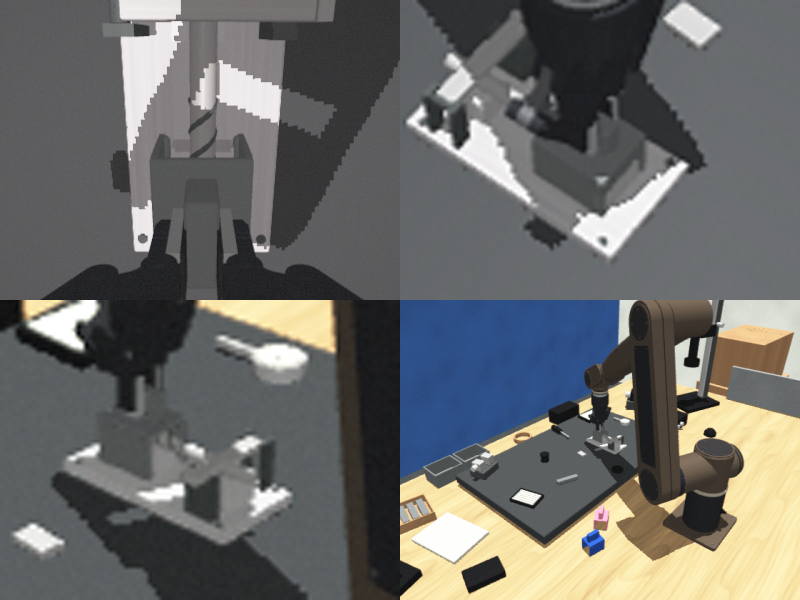

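```bash
python3 -c "
from plant import order; print(order.sign_off())"
```

```text
the job is handed in; nothing more can be done
None
```

The job is handed in at about 10 s of the 54 s: the keeper is closed in the fork, the guard snapped on and sits home with its end wall at the drill's point, and the gripper is still pressing it down with about 24 N.

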